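# Feel out the free play of a crank coupling on the repair bench

### The arm

A 7-joint arm with a two-finger parallel gripper is mounted at the origin on the work surface. World frame = base frame: x ahead of the robot, y to its left, z up, the work surface at z = 0. Lengths are in m, angles in rad, forces in N, time in s.
With the tool pointing down it reaches from about 0.4 to 0.85 m from the base axis. Payload 10.4 kg.
Tool frame: the origin (TCP) lies at the very end of the fingers, on their centre line; the grasp point (between the pads) lies 19 mm behind it (manip.grip_point_offset is the z of the grasp point in the tool frame, in m); z points along the fingers, y is the direction in which the jaws open and shut (so a half turn about z gives the same grasp; the last joint's range is limited). The gripper opens to 85 mm and grips with 20 to 120 N. Pads are 22 mm wide; open, the fingers measure 114 mm over their backs; the gripper's body (76 mm by 85 mm) begins 54 mm behind the grasp point. The pads swing forward as they close: fully open they stand 13 mm farther back than shut.
Start: joints at [1.171, 0.332, -0.065, 1.46, 0.022, 1.35, -0.088], TCP at [0.23, -0.581, 0.231] pointing down, gripper open.
Joint ranges: [-2.6, 2.6], [-0.5, 2.12], [-1.47, 1.34], [0.16, 2.42], [-1.27, 4.41], [0.06, 2.06], [-2.6, 2.6]. Speed limits (rad/s): [2.22, 2.22, 2.79, 2.79, 3.14, 3.14, 3.14].

### API

Orientations are given as a unit quaternion [x, y, z, w].
In Python, from workcell import manip, camera, get_calibration, hand_in gives the robot as it stands.
- The arm moves only by the shell command python3 -m pendant 'ROWS' [FORCE]. ROWS is JSON, a list of rows, each a list of 5 numbers: the shift along the tool's x, y, z in units of 40 mm (1.0 is 40 mm), then the turn about the tool's z in units of 6 degrees (1.0 is 6 degrees), then the closure, from 0 (fully open) to 1 (shut). A call has 1 to 5 rows; each row is the pose to reach, as a shift and turn from the pose commanded when the call began, along the tool's axes at that moment; what a row does not reach only later rows make up. A row lasts 1/8 s, in which the tool goes at most 62.5 mm and 10.7 degrees, less where a joint would pass 70% of its speed; a pose out of reach is approached as far as the arm can. A call with a gripper value outside its range is refused whole. The fingers move at their own pace and stop on an object; FORCE is the grip in N (left out, the last holds). Time passes only in rows, so rows that repeat a pose let the fingers close. It gives the time, the measured TCP pose, the force and the opening at its end, in the units of the state.
- manip.get_obs(): the state, without advancing time (a new reading comes with each control period).
- camera(name): name is "scene" or "top" or "wrist"; returns (picture, depth): 384x512x3 uint8, red, green, blue; 384x512 float32, m along the optical axis (not along the pixel's ray), 0 where there is no reading.
- get_calibration(name): a dict with "vfov" (degrees; the focal length in pixels is half the picture's height over the tangent of half this angle, whatever the lens; pixels are square), "cx", "cy" (the principal point, pixels), "distortion" ([k1, k2, p1, p2, k3] as OpenCV has them; the pictures are not rectified), "position" and "rotation" of the camera in the world. Camera axes: x right, y down, z forward; pixel columns grow to the right and rows downward; lengths in m; the calibration is good to about 2 mm. A picture is of the moment at which its call begins: read the wrist's pose just before it. get_calibration takes no time and is no camera call; for the wrist camera it gives the pose at the moment of the call.
- hand_in(): hands the job in, once; it reports no verdict.
The state is a dict: "clock": time; "joint_pos": joint angles; "joint_velocities": joint speeds; "tau": joint torques, N m; "position": TCP position; "ee_rot": TCP orientation; "ft_force": force on the tool from outside, world axes, zero at the start; "torque": the same for the moment, N m; "grip_width": opening from 0.0 (shut) to 1.0 (fully open).
Only numpy, scipy, OpenCV 4.12 (cv2) and the standard library are available. Lean on these libraries where they do the work, as an engineer would, in place of code of your own. Each camera call takes 0.05 s, during which the arm holds its last target.

### The job

Check the play of the geared drive with the long single-arm crank (not the round handwheel): swing the crank clockwise, seen from above, until its tail comes up against the dog on the steel disc, then counter-clockwise until it comes up against the other dog, and leave it in the middle of its free play with the gripper off it. Feel each stop gently, without dragging the disc along, and leave the neighbouring handwheel as it stands.

Things in the scene. Friction and masses are not known exactly. Their poses are not given: they have to be found in the camera images.
- crank_knob (a point): Middle of the upright black knob, 100 mm above the table, at the end of the long aluminium crank. Knob: 24 mm diameter, from 73 to 123 mm above the table, spins freely on its pin. The point's x axis points level outward along the arm; the crank's vertical turning axis lies 75 mm back along it (z is up). Arm 16 mm wide, top at 72 mm. Knob is on the robot's side of its grey housing.
- crank (a joint): Angle of the crank relative to the steel disc under it, rad, growing counter-clockwise seen from above. 0 is mid-play; the crank's 54 mm tail, behind the axis, meets the disc's dogs at -0.52 and +0.52. Inside the play the knob moves with under 1 N; past either end it drags the disc along, which resists with about 11 N at the knob and stays where it is left.
- disc_mid (a point): Point on top of the steel disc (112 mm diameter, top at 60 mm) halfway between its two upright dogs (10 x 20 mm blocks, tops at 81 mm), 44 mm from the turning axis that crank and disc share, on the far side from the knob. It moves only if the disc is dragged round. In mid-play the tail points over it.
- wheel_knob (a point): Middle of the small upright knob (16 mm diameter, 107 mm above the table at its top) on the round aluminium handwheel (108 mm diameter) of the neighbouring, otherwise similar drive. Turns easily; to be left alone. Both drives: grey housing 120 x 170 mm, top at 50 mm, bolted down.

How it is judged:
By the outcome, as a careful person would: the job done as asked, in the order asked, and still so for the second after the job is handed in, with the robot touching nothing.
It also fails if it takes over 54 s, if anything falls off the work surface, if the arm or the gripper's body presses on something with over 40 N, if the wrist force passes 120 N, or if a joint passes its speed limit or range.

## Working session

There is one attempt and no reset: what is moved stays moved. The work goes in short steps, Python scripts to look and compute and a shell command to move; the robot and the scene stay as the last step left them, time stands still between calls to the robot, and variables do not carry over. Pictures are saved under pics/ and viewed, and the job is handed in when it is done.

```bash
mkdir -p pics
python3 - <<'E'
from workcell import manip,camera,get_calibration
import cv2,numpy as np
o=manip.get_obs();print(o)
for n in("top","scene"):
    p,d=camera(n);cv2.imwrite(f"pics/{n}0.png",p[:,:,::-1]);np.save(f"pics/{n}0.npy",d);print(n,get_calibration(n))
print(manip.grip_point_offset)
E
```

```text
{'clock': 0.0, 'joint_pos': array([ 1.17138602,  0.33286811, -0.06470188,  1.46092349,  0.02158161,
        1.34987222, -0.08850965]), 'joint_velocities': array([-2.56251578e-03, -7.37814038e-04,  8.57322126e-05,  6.36615309e-05,
        9.92861673e-04, -1.04449463e-03, -5.92464709e-04]), 'tau': array([ 1.45510068e-03, -6.25463104e+01,  5.00181061e-02, -3.91611385e+01,
        1.63297250e-02,  9.93435387e-03,  9.67409107e-06]), 'position': array([ 0.22984358, -0.58081699,  0.23052678]), 'ee_rot': array([ 9.82303140e-01,  1.87296738e-01, -1.50351503e-04, -6.71672963e-04]), 'ft_force': array([ 0.58329551, -0.55344677,  0.44554661]), 'torque': array([0.06249246, 0.04363133, 0.01963898]), 'grip_width': 0.9978710259984942}
top {'vfov': 46.84798964456107, 'cx': 256.0516205303657, 'cy': 185.1079135046489, 'distortion': array([-0.00250997,  0.        ,  0.        ,  0.        ,  0.        ]), 'position': array([ 0.4372565 , -0.00943704,  0.94789192]), 'rotation': array([ 0.71407947, -0.6973107 ,  0.03898135, -0.04825717])}
scene {'vfov': 57.87067739307318, 'cx': 257.3648504391207, 'cy': 193.2860616590545, 'distortion': array([-0.01732249,  0.        ,  0.        ,  0.        ,  0.        ]), 'position': array([ 0.89766245, -0.29313516,  0.78914904]), 'rotation': array([ 0.86773745,  0.41052805, -0.12090613, -0.25274523])}
-0.0187
```

View pics/top0.png

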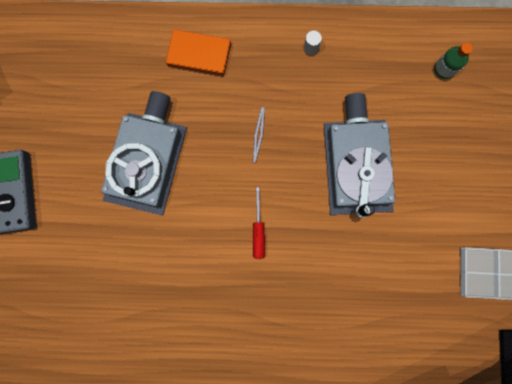

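View pics/scene0.png

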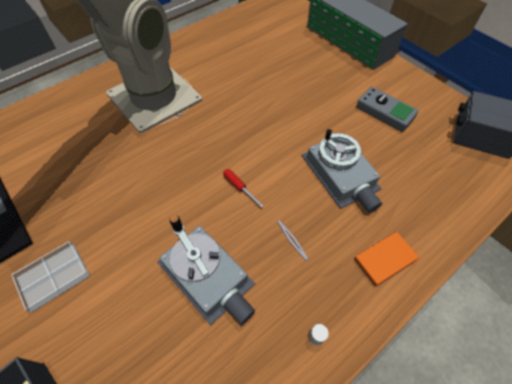

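Top view: crank hub is near (367,173), the knob near (365,210), and dogs near (351,158) and (381,158). The wheel is on the left. I'll zoom in.

```bash
python3 - <<'E'
import cv2
a=cv2.imread("pics/top0.png")[110:230,310:410];b=cv2.imread("pics/scene0.png")[205:325,150:260]
cv2.imwrite("pics/ta.png",cv2.resize(a,None,fx=5,fy=5,interpolation=cv2.INTER_CUBIC));cv2.imwrite("pics/sb.png",cv2.resize(b,None,fx=5,fy=5,interpolation=cv2.INTER_CUBIC))
E
cat > h.py <<'E'
import numpy as np,cv2
from scipy.spatial.transform import Rotation as R
from workcell import manip,camera,get_calibration
def K(c):
    f=192/np.tan(np.radians(c['vfov']/2));return np.array([[f,0,c['cx']],[0,f,c['cy']],[0,0,1]])
def ray(c,px,z):
    u=cv2.undistortPoints(np.array([[px]],float),K(c),c['distortion'])[0,0]
    d=R.from_quat(c['rotation']).apply([u[0],u[1],1]);p=np.array(c['position'])
    return p+d*(z-p[2])/d[2]
def proj(c,P):
    P=np.atleast_2d(P);q=R.from_quat(c['rotation']).inv().apply(P-c['position'])
    return cv2.projectPoints(q,np.zeros(3),np.zeros(3),K(c),c['distortion'])[0][:,0]
E
```

```text
(no output)
```

View pics/ta.png

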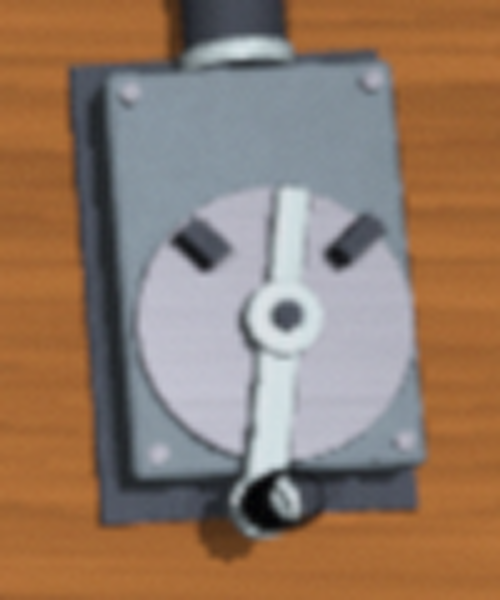

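View pics/sb.png

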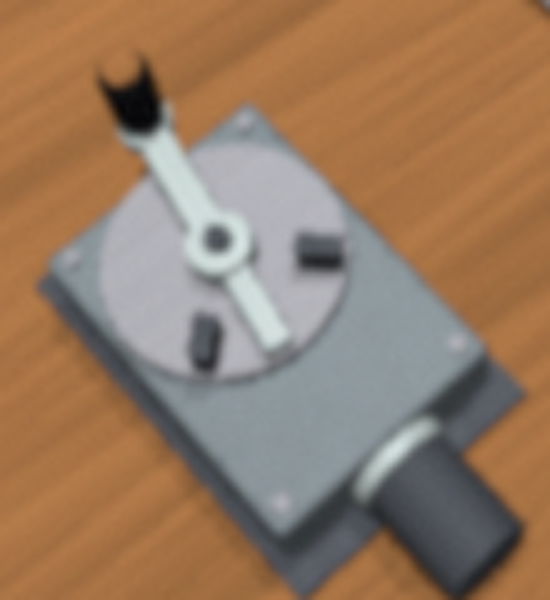

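Run:
```python
from h import *
c=get_calibration("top")
z=lambda x,y:((x+.5)/5-.5+310,(y+.5)/5-.5+110)
zs=lambda x,y:((x+.5)/5-.5+150,(y+.5)/5-.5+205)
cs=get_calibration("scene")
for n,p,h in(("disc",(275,324),.06),("dogL",(209,241),.081),("dogR",(357,240),.081),("tailend",(293,188),.072),("armend",(262,505),.072),("knobtop",(285,497),.123)):print(n,ray(c,z(*p),h)[:2])
for n,p,h in(("disc",(224,261),.06),("dogR?",(207,328),.081),("dog2",(319,244),.081),("tailend",(277,342),.072),("knobbase",(142,125),.072),("knobtop",(122,70),.123)):print(n,ray(cs,zs(*p),h)[:2])
# height map
for n,cc in(("top",c),("scene",cs)):
    d=np.load(f"pics/{n}0.npy");v,u=np.nonzero(d>0)
    q=cv2.undistortPoints(np.c_[u,v].astype(float)[:,None],K(cc),cc['distortion'])[:,0]
    dd=d[v,u];P=R.from_quat(cc['rotation']).apply(np.c_[q*dd[:,None],dd])+cc['position']
    ax=ray(c,z(275,324),.06)
    r=np.hypot(P[:,0]-ax[0],P[:,1]-ax[1])
    for lo,hi in((.056,.064),(.066,.075),(.076,.084),(.09,.128)):
        m=(r<.1)&(P[:,2]>lo)&(P[:,2]<hi);Q=P[m];print(n,lo,m.sum(),Q.mean(0) if m.sum() else'')
        if lo in(.076,.09): print(np.round(Q,3).tolist()[:40])
```

```text
disc [ 0.57412441 -0.21505992]
dogL [ 0.60355469 -0.18430007]
dogR [ 0.60526599 -0.24277748]
tailend [ 0.62764907 -0.21980236]
armend [ 0.49996388 -0.20676183]
knobtop [ 0.49949012 -0.20381133]
disc [ 0.57757797 -0.21490401]
dogR? [ 0.60747397 -0.23966728]
dog2 [ 0.60649958 -0.18065764]
tailend [ 0.62801164 -0.21923245]
knobbase [ 0.50338214 -0.20825969]
knobtop [ 0.50320198 -0.2066857 ]
top 0.056 1743 [ 0.57133257 -0.21528898  0.0602328 ]
top 0.066 431 [ 0.55683852 -0.21265116  0.07170076]
top 0.076 244 [ 0.58568492 -0.21460332  0.07965919]
[[0.617, -0.249, 0.082], [0.613, -0.18, 0.08], [0.615, -0.247, 0.08], [0.615, -0.249, 0.081], [0.614, -0.25, 0.084], [0.611, -0.178, 0.08], [0.611, -0.18, 0.079], [0.611, -0.182, 0.08], [0.612, -0.245, 0.082], [0.613, -0.247, 0.079], [0.613, -0.249, 0.08], [0.613, -0.251, 0.082], [0.612, -0.252, 0.083], [0.609, -0.176, 0.081], [0.609, -0.177, 0.082], [0.609, -0.18, 0.081], [0.609, -0.181, 0.082], [0.609, -0.183, 0.082], [0.61, -0.243, 0.081], [0.611, -0.246, 0.078], [0.61, -0.246, 0.084], [0.61, -0.248, 0.083], [0.611, -0.251, 0.082], [0.611, -0.
[... 2793 characters left out ...]
511, -0.202, 0.122], [0.51, -0.199, 0.117], [0.508, -0.197, 0.112], [0.501, -0.216, 0.12], [0.51, -0.206, 0.122], [0.51, -0.204, 0.119], [0.512, -0.203, 0.12], [0.51, -0.2, 0.114], [0.509, -0.198, 0.109], [0.502, -0.217, 0.119], [0.503, -0.216, 0.118], [0.507, -0.214, 0.122], [0.509, -0.213, 0.123], [0.51, -0.211, 0.122], [0.51, -0.209, 0.119], [0.512, -0.207, 0.121], [0.511, -0.205, 0.118], [0.512, -0.203, 0.116], [0.513, -0.202, 0.116], [0.509, -0.199, 0.107], [0.507, -0.196, 0.1], [0.501, -0.218, 0.112], [0.505, -0.217, 0.118], [0.508, -0.215, 0.12], [0.509, -0.214, 0.119], [0.51, -0.212, 0.119], [0.51, -0.21, 0.117], [0.511, -0.208, 0.116], [0.514, -0.207, 0.118], [0.512, -0.204, 0.113]]
```

```bash
cat >> h.py <<'E'
AX=np.array([.5755,-.2145])
def plan(xy,z,yaw):
    o=manip.get_obs();r=R.from_quat(o['ee_rot']);X=r.apply([1,0,0])
    y0=np.arctan2(X[1],X[0])
    s=r.inv().apply(np.r_[xy,z]-o['position'])/.04
    return np.round(s,3),round(np.degrees(-(yaw-y0))/6,3)
def knobxy(phi,rad=.075): return AX-rad*np.array([np.cos(phi),np.sin(phi)])
def st(f0=(0,0,0)):
    o=manip.get_obs();v=o['position'][:2]-AX
    phi=np.arctan2(-v[1],-v[0]);f=o['ft_force']-np.array(f0);X=R.from_quat(o['ee_rot']).apply([1,0,0])
    ft=f@np.array([-np.sin(phi),np.cos(phi),0])*-1
    print('t',round(o['clock'],2),'pos',o['position'].round(4),'phi',phi.round(4),'rad',np.hypot(*v).round(4),'yaw',np.arctan2(X[1],X[0]).round(3),'F',f.round(2),'Ftan(ccw+)',ft.round(2),'w',round(o['grip_width'],3))
E
python3 - <<'E'
from h import *
print(plan(knobxy(-.1),.21,-.1))
E
```

```text
(array([ 9.74 , -6.196,  0.522]), np.float64(4.553))
```

```bash
python3 -m pendant '[[9.74,-6.2,0.52,4.55,0],[9.74,-6.2,0.52,4.55,0],[9.74,-6.2,0.52,4.55,0.3],[9.74,-6.2,0.52,4.55,0.5],[9.74,-6.2,0.52,4.55,0.55]]' 20; python3 -c "
from h import *
st();print(plan(knobxy(-.1),.21,-.1))"
```

```text
clock: 0.72
position: [0.4117, -0.3298, 0.2172]
ee_rot: [0.999, -0.05, -0.0, 0.0]
ft_force: [1.0, -0.6, 0.1]
grip_width: 0.449
t 0.72 pos [ 0.4117 -0.3298  0.2172] phi 0.6134 rad 0.2004 yaw -0.1 F [ 1.02 -0.59  0.1 ] Ftan(ccw+) 1.07 w 0.449
(array([ 1.913, -3.277,  0.18 ]), np.float64(0.002))
```

```bash
python3 -m pendant '[[1.9,-3.3,0.18,0,0.55],[1.9,-3.3,0.18,0,0.55],[1.9,-3.3,0.18,0,0.55],[1.9,-3.3,0.18,0,0.55],[1.9,-3.3,0.18,0,0.55]]'; python3 -c "
from h import *
st();print(plan(knobxy(-.1),.09,-.1))
p,d=camera('wrist');cv2.imwrite('pics/w1.png',p[:,:,::-1])
c=get_calibration('wrist');print(proj(c,np.r_[knobxy(-.1),.123]),proj(c,np.r_[AX,.078]))
for k in(-.1,):pass
np.save('pics/w1d.npy',d)
import json;json.dump({k:np.array(v).tolist() for k,v in c.items()},open('pics/w1c.json','w'))"
```

```text
clock: 1.35
position: [0.499, -0.2089, 0.21]
ee_rot: [0.999, -0.05, -0.0, 0.0]
ft_force: [-0.9, -0.1, -0.5]
grip_width: 0.45
t 1.35 pos [ 0.499  -0.2089  0.21  ] phi -0.073 rad 0.0767 yaw -0.101 F [-0.88 -0.11 -0.47] Ftan(ccw+) 0.17 w 0.45
(array([ 0.044, -0.053,  2.999]), np.float64(-0.007))
[[252.98934666 196.5627518 ]] [[253.00123872 111.41579586]]
```

View pics/w1.png

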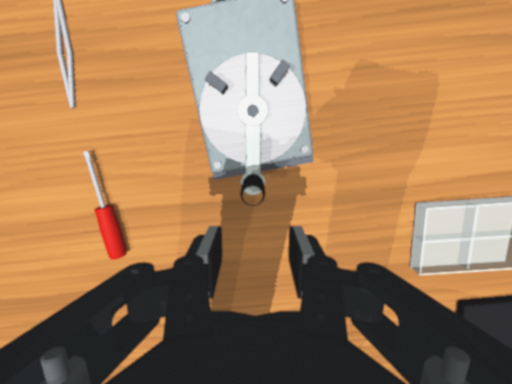

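Run:
```python
import cv2
a=cv2.imread("pics/w1.png")[40:220,180:330]
cv2.imwrite("pics/w1z.png",cv2.resize(a[:110],None,fx=5,fy=5,interpolation=cv2.INTER_CUBIC))
```

```text
(no output)
```

View pics/w1z.png

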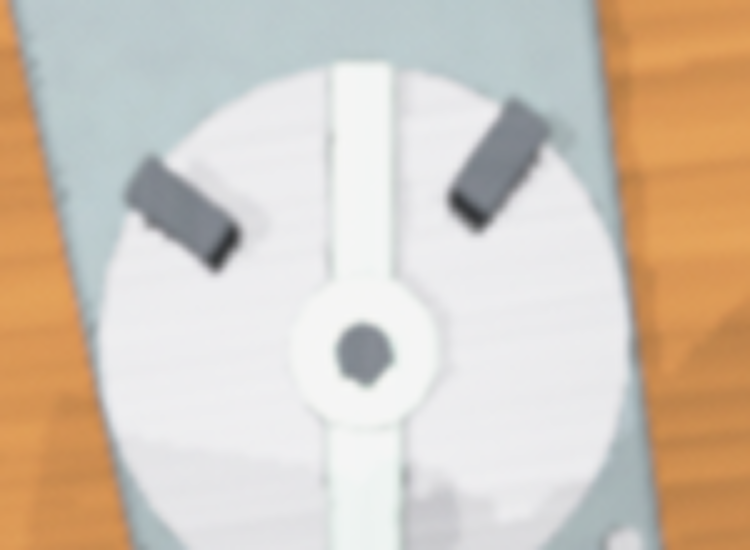

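Run:
```python
from h import *
import json
c=json.load(open('pics/w1c.json'));z=lambda x,y:((x+.5)/5-.5+180,(y+.5)/5-.5+40)
A=ray(c,z(365,352),.0785)[:2];L=ray(c,z(185,205),.081)[:2];Rr=ray(c,z(501,153),.081)[:2];T=ray(c,z(362,66),.072)[:2]
D=ray(c,z(364,336),.06)[:2]
print(A,D,L,Rr,T)
for a in(A,D):
  f=lambda p:np.arctan2(*(p-a)[::-1]);print('L',f(L),'R',f(Rr),'mid',(f(L)+f(Rr))/2,'tail',f(T),np.hypot(*(L-a)),np.hypot(*(Rr-a)))
```

```text
Traceback (most recent call last):
  File "h.py", line 7, in ray
    u=cv2.undistortPoints(np.array([[px]],float),K(c),c['distortion'])[0,0]
      ~~~~~~~~~~~~~~~~~~~^^^^^^^^^^^^^^^^^^^^^^^^^^^^^^^^^^^^^^^^^^^^^
cv2.error: OpenCV(4.12.0) :-1: error: (-5:Bad argument) in function 'undistortPoints'
> Overload resolution failed:
>  - distCoeffs is not a numpy array, neither a scalar
>  - Expected Ptr<cv::UMat> for argument 'distCoeffs'
```

```bash
sed -i "s/c\['distortion'\]/np.array(c['distortion'])/" h.py
python3 - <<'E'
from h import *
import json
c=json.load(open('pics/w1c.json'));z=lambda x,y:((x+.5)/5-.5+180,(y+.5)/5-.5+40)
A=ray(c,z(365,352),.0785)[:2];L=ray(c,z(185,205),.081)[:2];Rr=ray(c,z(501,153),.081)[:2];T=ray(c,z(362,66),.072)[:2]
D=ray(c,z(364,336),.06)[:2]
print(A,D,L,Rr,T)
for a in(A,D):
  f=lambda p:np.arctan2(*(p-a)[::-1]);print('L',f(L),'R',f(Rr),'mid',(f(L)+f(Rr))/2,'tail',f(T),np.hypot(*(L-a)),np.hypot(*(Rr-a)))
E
```

```text
[ 0.5768546  -0.21424572] [ 0.58082407 -0.21429727] [ 0.60690799 -0.18289066] [ 0.60987933 -0.24355945] [ 0.62943061 -0.21911373]
L 0.8065919835865759 R -0.7259383850173392 mid 0.04032679928461835 tail -0.09232677258041627 0.043432085119527085 0.04415798133485758
L 0.8777187253139821 R -0.7889462763168704 mid 0.04438622449855584 tail -0.09876851107368531 0.04082579861965033 0.04123691834133715
```

```bash
sed -i "s/AX=np.array.*/AX=np.array([.5765,-.2143])/" h.py; python3 -c "
from h import *
print(plan(knobxy(-.095),.09,-.095))"; python3 -m pendant '[[0.06,-0.05,0.8,0,0.55],[0.06,-0.05,1.6,0,0.55],[0.06,-0.05,2.4,0,0.55],[0.06,-0.05,3,0,0.55],[0.06,-0.05,3,0,0.62]]';python3 -c "
from h import *
st();p,d=camera('wrist');cv2.imwrite('pics/w2.png',p[:,:,::-1])"
```

```text
(array([ 0.069, -0.061,  3.003]), np.float64(-0.064))
clock: 2.02
position: [0.5005, -0.207, 0.0888]
ee_rot: [0.999, -0.051, -0.002, -0.0]
ft_force: [-0.6, -0.4, 0.5]
grip_width: 0.376
t 2.02 pos [ 0.5005 -0.207   0.0888] phi -0.0953 rad 0.0764 yaw -0.102 F [-0.63 -0.4   0.47] Ftan(ccw+) 0.46 w 0.376
```

View pics/w2.png

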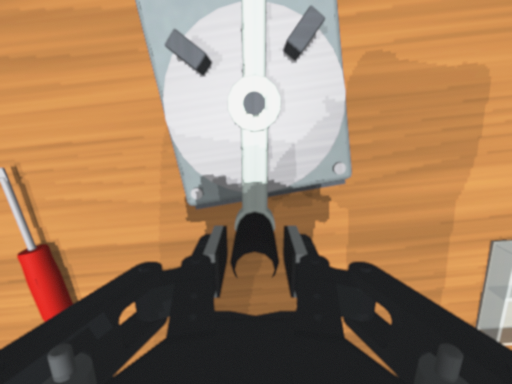

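Wrist view: the knob at (255,245) sits between the fingers at 225 and 287. The dogs, at (188,50) and (305,33), are both visible. Next I swing slowly clockwise.

```bash
python3 -c "
from h import *
for p in(-.15,-.2,-.25,-.3,-.35):print(plan(knobxy(p),.09,p))"
```

```text
(array([ 0.01 , -0.101,  0.006]), np.float64(0.465))
(array([ 0.017, -0.195,  0.006]), np.float64(0.943))
(array([ 0.029, -0.288,  0.006]), np.float64(1.42))
(array([ 0.045, -0.38 ,  0.006]), np.float64(1.898))
(array([ 0.066, -0.472,  0.006]), np.float64(2.375))
```

```bash
python3 -m pendant '[[0,-0.1,0,0.45,0.66],[0.015,-0.195,0,0.9,0.66],[0.03,-0.29,0,1.4,0.66],[0.045,-0.38,0,1.9,0.66],[0.065,-0.47,0,2.4,0.66]]' ;python3 -c "
from h import *
st();
for p in(-.38,-.4,-.42,-.44,-.46):print(plan(knobxy(p),.09,p))"
```

```text
clock: 2.7
position: [0.5073, -0.1887, 0.092]
ee_rot: [0.984, -0.176, 0.001, 0.0]
ft_force: [0.6, -0.4, 0.5]
grip_width: 0.336
t 2.7 pos [ 0.5073 -0.1887  0.092 ] phi -0.3551 rad 0.0738 yaw -0.354 F [ 0.61 -0.43  0.46] Ftan(ccw+) 0.19 w 0.336
(array([-0.031, -0.047,  0.05 ]), np.float64(0.25))
(array([-0.029, -0.084,  0.05 ]), np.float64(0.441))
(array([-0.027, -0.122,  0.05 ]), np.float64(0.632))
(array([-0.024, -0.159,  0.05 ]), np.float64(0.823))
(array([-0.021, -0.196,  0.05 ]), np.float64(1.014))
```

```bash
python3 -m pendant '[[0,-0.04,0,0.2,0.66],[0,-0.08,0,0.4,0.66],[0,-0.12,0,0.6,0.66],[0,-0.12,0,0.6,0.66]]' ;python3 -c "
from h import *
st();st();p,d=camera('wrist');cv2.imwrite('pics/w3.png',p[:,:,::-1]);st()"
```

```text
clock: 3.2
position: [0.5084, -0.1832, 0.0904]
ee_rot: [0.979, -0.205, 0.0, 0.0]
ft_force: [0.0, -0.4, 0.1]
grip_width: 0.342
t 3.2 pos [ 0.5084 -0.1832  0.0904] phi -0.4291 rad 0.0749 yaw -0.414 F [ 0.   -0.45  0.06] Ftan(ccw+) 0.41 w 0.342
t 3.2 pos [ 0.5084 -0.1832  0.0904] phi -0.4291 rad 0.0749 yaw -0.414 F [ 0.   -0.45  0.06] Ftan(ccw+) 0.41 w 0.342
t 3.25 pos [ 0.5084 -0.1831  0.0903] phi -0.4289 rad 0.0749 yaw -0.413 F [ 0.18 -0.8   0.23] Ftan(ccw+) 0.66 w 0.339
```

View pics/w3.png

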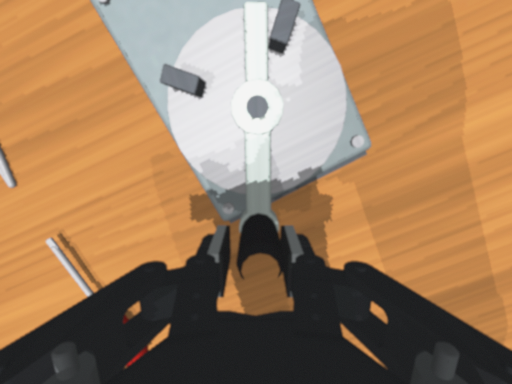

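```bash
for i in 1; do python3 -m pendant '[[0,-0.03,0,0.15,0.66],[0,-0.06,0,0.3,0.66],[0,-0.06,0,0.3,0.66]]' >/dev/null; done; python3 -c "
from h import *
st()"; python3 -m pendant '[[0,-0.02,0,0.1,0.66],[0,-0.02,0,0.1,0.66]]' >/dev/null;  python3 -c "
from h import *
st();p,d=camera('wrist');cv2.imwrite('pics/w4.png',cv2.resize(p[:240,130:370,::-1],None,fx=2.5,fy=2.5,interpolation=cv2.INTER_CUBIC))"
```

```text
t 3.62 pos [ 0.5094 -0.1808  0.0902] phi -0.4624 rad 0.075 yaw -0.445 F [-0.63 -1.04  0.7 ] Ftan(ccw+) 1.21 w 0.34
t 3.88 pos [ 0.5097 -0.1802  0.0902] phi -0.4713 rad 0.075 yaw -0.456 F [0.65 0.45 0.47] Ftan(ccw+) -0.7 w 0.342
```

View pics/w4.png

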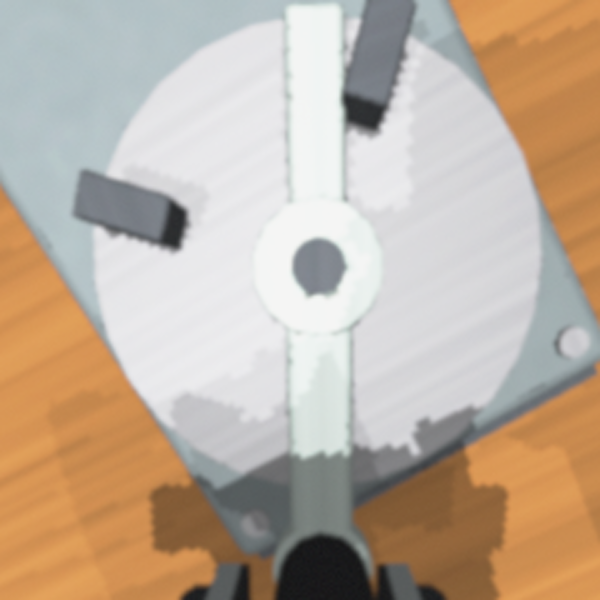

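The tail edge at (343,95) is almost on the dog corner (346,95). I'll continue in sub-millimetre steps and watch the force.

```bash
S='from h import *
st()'
python3 -m pendant '[[0,-0.015,0,0.08,0.66],[0,-0.015,0,0.08,0.66]]' >/dev/null;  python3 -c "$S"
python3 -m pendant '[[0,-0.015,0,0.08,0.66],[0,-0.015,0,0.08,0.66]]' >/dev/null;  python3 -c "$S"
```

```text
t 4.17 pos [ 0.5099 -0.1797  0.0902] phi -0.479 rad 0.075 yaw -0.464 F [-0.26  0.02  0.08] Ftan(ccw+) 0.1 w 0.339
t 4.42 pos [ 0.5102 -0.1792  0.0903] phi -0.4872 rad 0.075 yaw -0.473 F [ 0.07 -0.11  0.02] Ftan(ccw+) 0.07 w 0.343
```

```bash
S='from h import *
st()'
python3 -m pendant '[[0,-0.015,0,0.08,0.66],[0,-0.015,0,0.08,0.66]]' >/dev/null;  python3 -c "$S"
python3 -m pendant '[[0,-0.015,0,0.08,0.66],[0,-0.015,0,0.08,0.66]]' >/dev/null;  python3 -c "$S;p,d=camera('wrist');cv2.imwrite('pics/w5.png',cv2.resize(p[:240,130:370,::-1],None,fx=2.5,fy=2.5,interpolation=cv2.INTER_CUBIC))"
```

```text
t 4.67 pos [ 0.5105 -0.1786  0.0903] phi -0.4955 rad 0.075 yaw -0.481 F [-0.83 -0.78 -0.59] Ftan(ccw+) 1.08 w 0.337
t 4.92 pos [ 0.5108 -0.1781  0.0903] phi -0.5034 rad 0.075 yaw -0.489 F [ 0.16 -1.27  0.02] Ftan(ccw+) 1.04 w 0.337
```

View pics/w5.png

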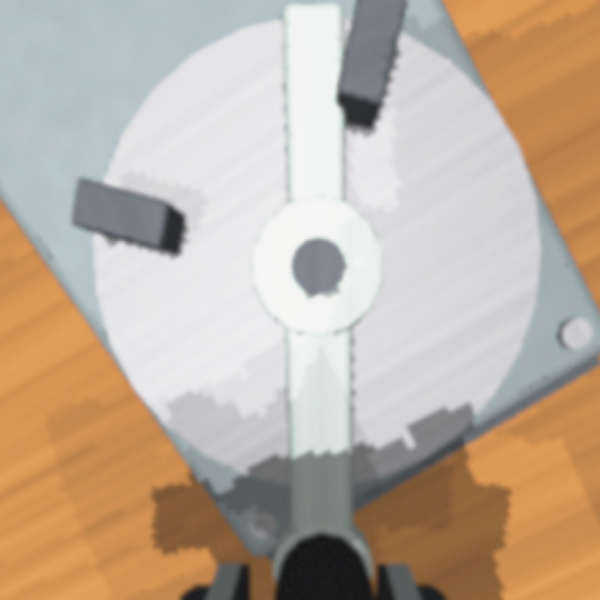

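```bash
S='from h import *
st()'
python3 -m pendant '[[0,-0.01,0,0.05,0.66],[0,-0.01,0,0.05,0.66]]' >/dev/null;  python3 -c "$S"
python3 -m pendant '[[0,-0.01,0,0.05,0.66],[0,-0.01,0,0.05,0.66]]' >/dev/null;  python3 -c "$S"
```

```text
t 5.22 pos [ 0.511  -0.1778  0.0903] phi -0.5077 rad 0.075 yaw -0.495 F [ 0.31 -0.1   0.04] Ftan(ccw+) -0.07 w 0.341
t 5.47 pos [ 0.511  -0.1777  0.0903] phi -0.5097 rad 0.075 yaw -0.5 F [-0.69 -1.25  0.98] Ftan(ccw+) 1.43 w 0.34
```

```bash
S='from h import *
st()'
python3 -m pendant '[[0,-0.01,0,0.05,0.66],[0,-0.01,0,0.05,0.66]]' >/dev/null;  python3 -c "$S"
python3 -m pendant '[[0,-0.01,0,0.05,0.66],[0,-0.01,0,0.05,0.66]]' >/dev/null;  python3 -c "$S"
```

```text
t 5.72 pos [ 0.5111 -0.1776  0.0903] phi -0.5117 rad 0.075 yaw -0.506 F [-1.5  -3.75  1.32] Ftan(ccw+) 4.01 w 0.34
t 5.97 pos [ 0.5112 -0.1775  0.0903] phi -0.5129 rad 0.0749 yaw -0.511 F [-2.34 -4.86  0.99] Ftan(ccw+) 5.38 w 0.339
```

Resistance rose to 4 N and then 5.4 N at tool angle -0.512, as predicted, so the clockwise stop has been felt well below the 11 N drag. Now I go counter-clockwise.

```bash
python3 -c "
from h import *
p,d=camera('wrist');cv2.imwrite('pics/w6.png',cv2.resize(p[:240,130:370,::-1],None,fx=2.5,fy=2.5,interpolation=cv2.INTER_CUBIC))
for p in(-.45,-.38,-.31,-.24,-.17):print(plan(knobxy(p),.09,p))"
```

```text
(array([0.003, 0.118, 0.007]), np.float64(-0.583))
(array([0.015, 0.249, 0.007]), np.float64(-1.251))
(array([0.037, 0.378, 0.007]), np.float64(-1.92))
(array([0.068, 0.506, 0.007]), np.float64(-2.588))
(array([0.107, 0.631, 0.007]), np.float64(-3.256))
```

View pics/w6.png

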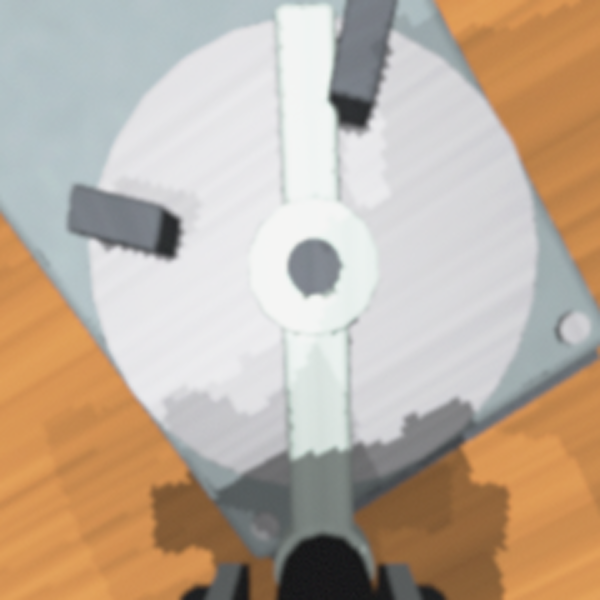

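The tail is against the dog at (335,95). Now I sweep back.

```bash
python3 -m pendant '[[0,0.12,0,-0.6,0.66],[0.015,0.25,0,-1.25,0.66],[0.035,0.38,0,-1.9,0.66],[0.07,0.505,0,-2.6,0.66],[0.105,0.63,0,-3.25,0.66]]' >/dev/null;python3 -c "
from h import *
st()
for p in(-.1,-.03,.04,.11,.18):print(plan(knobxy(p),.09,p))"
```

```text
t 6.65 pos [ 0.5032 -0.1999  0.0903] phi -0.1947 rad 0.0747 yaw -0.167 F [-0.2   0.09  0.07] Ftan(ccw+) -0.05 w 0.342
(array([-0.004,  0.177,  0.006]), np.float64(-0.637))
(array([0.009, 0.308, 0.006]), np.float64(-1.306))
(array([0.032, 0.437, 0.006]), np.float64(-1.974))
(array([0.063, 0.564, 0.006]), np.float64(-2.643))
(array([0.103, 0.689, 0.006]), np.float64(-3.311))
```

```bash
python3 -m pendant '[[0,0.13,0,-0.65,0.66],[0.015,0.26,0,-1.3,0.66],[0.035,0.39,0,-1.97,0.66],[0.065,0.515,0,-2.65,0.66],[0.105,0.64,0,-3.3,0.66]]' >/dev/null;python3 -c "
from h import *
st()
for p in(.25,.32,.39,.43):print(plan(knobxy(p),.09,p))"
```

```text
t 7.28 pos [ 0.5031 -0.2259  0.0903] phi 0.156 rad 0.0743 yaw 0.179 F [0.6  1.19 0.39] Ftan(ccw+) -1.09 w 0.34
(array([-0.013,  0.176,  0.006]), np.float64(-0.681))
(array([0.001, 0.306, 0.006]), np.float64(-1.349))
(array([0.024, 0.435, 0.006]), np.float64(-2.018))
(array([0.042, 0.508, 0.006]), np.float64(-2.4))
```

```bash
python3 -m pendant '[[0,0.13,0,-0.65,0.66],[0.01,0.26,0,-1.3,0.66],[0.03,0.39,0,-1.97,0.66],[0.045,0.47,0,-2.4,0.66],[0.045,0.47,0,-2.4,0.66]]' >/dev/null;python3 -c "
from h import *
st();p,d=camera('wrist');cv2.imwrite('pics/w7.png',cv2.resize(p[:240,130:370,::-1],None,fx=2.5,fy=2.5,interpolation=cv2.INTER_CUBIC))
for p in(.46,.5,.53):print(plan(knobxy(p),.09,p))"
```

```text
t 7.9 pos [ 0.5081 -0.2444  0.0902] phi 0.4144 rad 0.0747 yaw 0.427 F [ 0.61 -0.27  0.28] Ftan(ccw+) 0.49 w 0.339
(array([-0.004,  0.087,  0.005]), np.float64(-0.321))
(array([-0.   ,  0.162,  0.005]), np.float64(-0.703))
(array([0.005, 0.218, 0.005]), np.float64(-0.989))
```

View pics/w7.png

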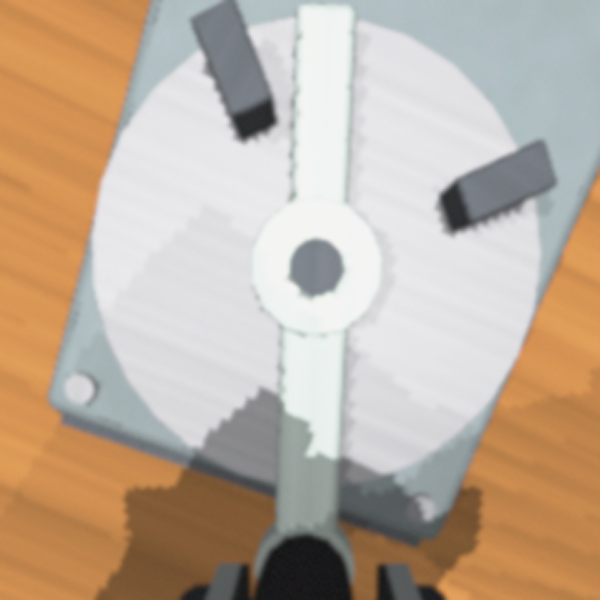

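Tail edge is at x≈295 and dog corner at x≈275, so there is still a gap.

```bash
S='from h import *
st()'
python3 -m pendant '[[0,0.05,0,-0.2,0.66],[0,0.1,0,-0.45,0.66],[0,0.15,0,-0.7,0.66],[0,0.19,0,-0.9,0.66],[0,0.19,0,-0.9,0.66]]' >/dev/null;python3 -c "$S"
python3 -m pendant '[[0,0.03,0,-0.15,0.66],[0,0.03,0,-0.15,0.66]]' >/dev/null;  python3 -c "$S"
```

```text
t 8.57 pos [ 0.5109 -0.2521  0.0903] phi 0.5229 rad 0.0757 yaw 0.521 F [0.17 0.84 0.25] Ftan(ccw+) -0.64 w 0.341
t 8.82 pos [ 0.5115 -0.253   0.0903] phi 0.5371 rad 0.0756 yaw 0.537 F [-0.05  0.16 -0.15] Ftan(ccw+) -0.16 w 0.341
```

```bash
S='from h import *
st()'
python3 -m pendant '[[0,0.03,0,-0.15,0.66],[0,0.03,0,-0.15,0.66]]' >/dev/null;  python3 -c "$S"
python3 -m pendant '[[0,0.015,0,-0.08,0.66],[0,0.015,0,-0.08,0.66]]' >/dev/null;  python3 -c "$S"
python3 -m pendant '[[0,0.015,0,-0.08,0.66],[0,0.015,0,-0.08,0.66]]' >/dev/null;  python3 -c "$S"
```

```text
t 9.07 pos [ 0.5121 -0.254   0.0903] phi 0.5527 rad 0.0756 yaw 0.553 F [-0.41 -0.13  0.12] Ftan(ccw+) -0.1 w 0.341
t 9.32 pos [ 0.5124 -0.2545  0.0903] phi 0.5604 rad 0.0756 yaw 0.561 F [-0.26  0.38  0.01] Ftan(ccw+) -0.46 w 0.338
t 9.57 pos [ 0.5128 -0.255   0.0903] phi 0.5682 rad 0.0756 yaw 0.57 F [-0.24  0.51 -0.22] Ftan(ccw+) -0.56 w 0.341
```

```bash
S='from h import *
st()'
python3 -m pendant '[[0,0.015,0,-0.08,0.66],[0,0.015,0,-0.08,0.66]]' >/dev/null;  python3 -c "$S"
python3 -m pendant '[[0,0.01,0,-0.05,0.66],[0,0.01,0,-0.05,0.66]]' >/dev/null;  python3 -c "$S"
python3 -m pendant '[[0,0.01,0,-0.05,0.66],[0,0.01,0,-0.05,0.66]]' >/dev/null;  python3 -c "$S"
```

```text
t 9.82 pos [ 0.5131 -0.2555  0.0903] phi 0.5764 rad 0.0756 yaw 0.578 F [0.5  0.95 1.24] Ftan(ccw+) -0.53 w 0.34
t 10.07 pos [ 0.5133 -0.2558  0.0903] phi 0.5814 rad 0.0756 yaw 0.583 F [ 0.49 -0.16  0.12] Ftan(ccw+) 0.4 w 0.339
t 10.32 pos [ 0.5135 -0.2562  0.0903] phi 0.5867 rad 0.0756 yaw 0.588 F [-0.26  0.11  0.35] Ftan(ccw+) -0.24 w 0.343
```

```bash
S='from h import *
st()'
python3 -m pendant '[[0,0.01,0,-0.05,0.66],[0,0.01,0,-0.05,0.66]]' >/dev/null;  python3 -c "$S"
python3 -m pendant '[[0,0.01,0,-0.05,0.66],[0,0.01,0,-0.05,0.66]]' >/dev/null;  python3 -c "$S"
```

```text
t 10.57 pos [ 0.5137 -0.2565  0.0903] phi 0.5919 rad 0.0757 yaw 0.594 F [-0.38  1.54  0.09] Ftan(ccw+) -1.49 w 0.339
t 10.82 pos [ 0.514  -0.2568  0.0903] phi 0.5967 rad 0.0756 yaw 0.599 F [ 0.4  -0.08  1.66] Ftan(ccw+) 0.29 w 0.336
```

```bash
S='from h import *
st()'
python3 -m pendant '[[0,0.01,0,-0.05,0.66],[0,0.01,0,-0.05,0.66]]' >/dev/null;  python3 -c "$S"
python3 -m pendant '[[0,0.01,0,-0.05,0.66],[0,0.01,0,-0.05,0.66]]' >/dev/null;  python3 -c "$S;p,d=camera('wrist');cv2.imwrite('pics/w8.png',cv2.resize(p[:240,130:370,::-1],None,fx=2.5,fy=2.5,interpolation=cv2.INTER_CUBIC))"
```

```text
t 11.07 pos [ 0.5141 -0.2569  0.0902] phi 0.5984 rad 0.0755 yaw 0.604 F [-0.81  2.8   1.02] Ftan(ccw+) -2.77 w 0.337
t 11.32 pos [ 0.5142 -0.257   0.0902] phi 0.6011 rad 0.0755 yaw 0.61 F [-2.01  3.73  2.29] Ftan(ccw+) -4.21 w 0.342
```

View pics/w8.png

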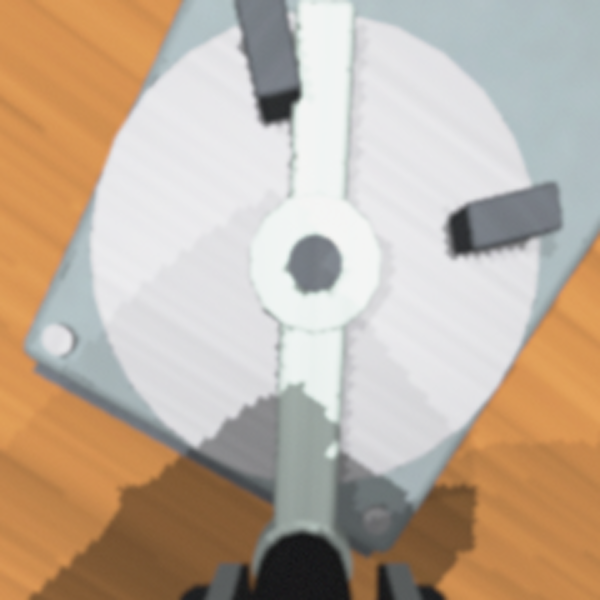

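Second stop felt (2.8 N, then 4.2 N at 0.60). The total play works out at 1.043 rad against 1.04 stated, and the middle is at 0.044. One more small step, then back to the middle.

```bash
python3 -m pendant '[[0,0.01,0,-0.05,0.66],[0,0.01,0,-0.05,0.66]]' >/dev/null; python3 -c "
from h import *
st()
for p in(.53,.46,.39,.32,.25):print(plan(knobxy(p),.09,p))"
```

```text
t 11.62 pos [ 0.5144 -0.257   0.0902] phi 0.6021 rad 0.0754 yaw 0.615 F [-4.38  5.48  3.42] Ftan(ccw+) -6.99 w 0.339
(array([ 0.017, -0.135,  0.005]), np.float64(0.812))
(array([ 0.032, -0.265,  0.005]), np.float64(1.481))
(array([ 0.057, -0.394,  0.005]), np.float64(2.149))
(array([ 0.091, -0.521,  0.005]), np.float64(2.818))
(array([ 0.134, -0.645,  0.006]), np.float64(3.486))
```

```bash
python3 -m pendant '[[0.01,-0.14,0,0.8,0.66],[0.025,-0.27,0,1.5,0.66],[0.05,-0.4,0,2.15,0.66],[0.085,-0.53,0,2.8,0.66],[0.13,-0.65,0,3.5,0.66]]' >/dev/null;python3 -c "
from h import *
st()
for p in(.18,.11,.06,.044):print(plan(knobxy(p),.09,p))"
```

```text
t 12.25 pos [ 0.5041 -0.2344  0.0904] phi 0.2707 rad 0.0752 yaw 0.245 F [ 0.25 -0.86 -0.62] Ftan(ccw+) 0.9 w 0.336
(array([ 0.008, -0.17 ,  0.01 ]), np.float64(0.62))
(array([ 0.021, -0.301,  0.01 ]), np.float64(1.288))
(array([ 0.036, -0.393,  0.009]), np.float64(1.766))
(array([ 0.042, -0.423,  0.009]), np.float64(1.918))
```

```bash
python3 -m pendant '[[0,-0.13,0,0.6,0.66],[0.015,-0.25,0,1.2,0.66],[0.03,-0.34,0,1.7,0.66],[0.04,-0.38,0,1.9,0.66],[0.04,-0.38,0,1.9,0.66]]' >/dev/null;python3 -c "
from h import *
st()
for p in(.044,):print(plan(knobxy(p),.09,p))"
```

```text
t 12.88 pos [ 0.5019 -0.2187  0.0904] phi 0.0595 rad 0.0747 yaw 0.049 F [ 0.5  -0.2  -0.69] Ftan(ccw+) 0.22 w 0.337
(array([-0.006, -0.029,  0.009]), np.float64(0.052))
```

```bash
python3 -m pendant '[[0,-0.03,0,0.05,0.66],[0,-0.03,0,0.05,0.68],[0,-0.03,0,0.05,0.7],[0,-0.03,0,0.05,0.71],[0,-0.03,0,0.05,0.72]]' >/dev/null;python3 -c "
from h import *
st()"
python3 -m pendant '[[0,0,0,0,0.73],[0,0,0,0,0.73],[0,0,0,0,0.73]]' >/dev/null;python3 -c "
from h import *
st();p,d=camera('wrist');cv2.imwrite('pics/w9.png',p[:,:,::-1])"
```

```text
t 13.5 pos [ 0.5016 -0.2173  0.0903] phi 0.0396 rad 0.0749 yaw 0.044 F [ 0.51 -0.73  0.2 ] Ftan(ccw+) 0.75 w 0.278
t 13.88 pos [ 0.5017 -0.2172  0.0903] phi 0.0394 rad 0.0749 yaw 0.044 F [-0.27 -0.35  1.9 ] Ftan(ccw+) 0.34 w 0.277
```

View pics/w9.png

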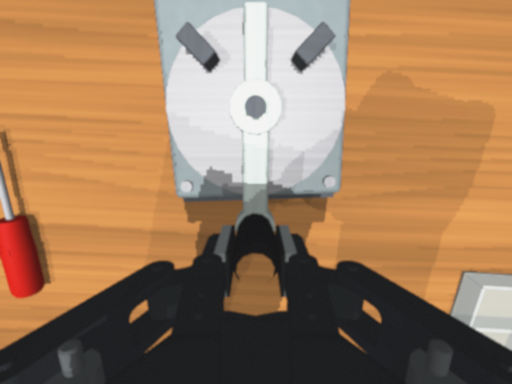

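The tail at x≈256 is centred between the dog corners at 218 and 293. I'll open and lift straight up.

```bash
python3 -m pendant '[[0,0,0,0,0.65],[0,0,0,0,0.55],[0,0,0,0,0.55],[0,0,0,0,0.55]]' >/dev/null;python3 -c "
from h import *
st()"
python3 -m pendant '[[0,0,-0.4,0,0.55],[0,0,-1,0,0.55],[0,0,-1.8,0,0.55],[0,0,-2.6,0,0.55],[0,0,-3,0,0.55]]' >/dev/null
python3 -m pendant '[[-0.5,0,0,0,0.55],[-1,0,0,0,0.55],[-1,0,0,0,0.55]]' >/dev/null;python3 -c "
from h import *
st();c=get_calibration('wrist');p,d=camera('wrist');cv2.imwrite('pics/w10.png',p[:,:,::-1]);cv2.imwrite('pics/w10z.png',cv2.resize(p[20:180,170:340,::-1],None,fx=3.7,fy=3.7,interpolation=cv2.INTER_CUBIC))
p,d=camera('top');cv2.imwrite('pics/t10.png',p[:,:,::-1])"
```

```text
t 14.43 pos [ 0.5016 -0.2172  0.0902] phi 0.0384 rad 0.0749 yaw 0.044 F [-0.95 -0.31  0.21] Ftan(ccw+) 0.27 w 0.449
t 15.43 pos [ 0.4608 -0.2193  0.2104] phi 0.0435 rad 0.1159 yaw 0.043 F [-0.53  0.07 -0.4 ] Ftan(ccw+) -0.09 w 0.452
```

View pics/w10z.png

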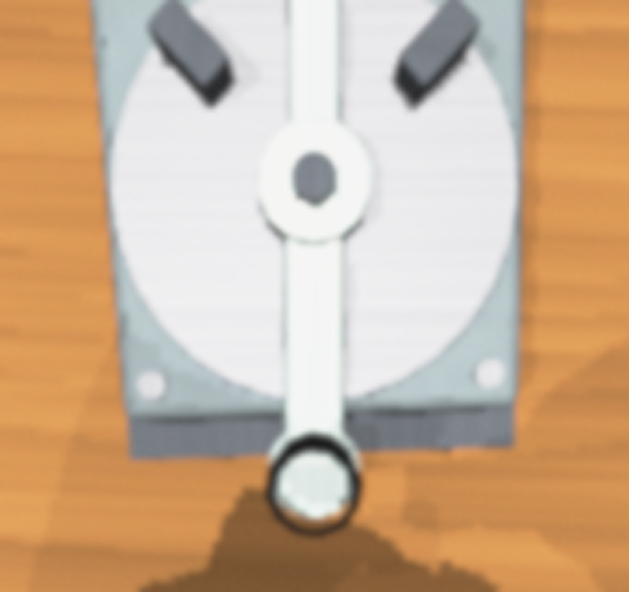

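View pics/t10.png

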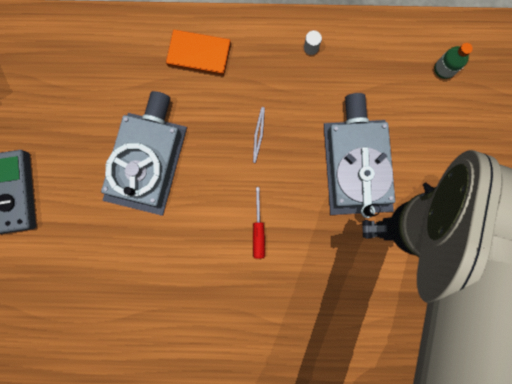

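Run:
```python
import cv2
a=cv2.imread("pics/top0.png")[90:215,95:190];b=cv2.imread("pics/t10.png")[90:215,95:190]
cv2.imwrite("pics/cmp.png",cv2.resize(cv2.hconcat([a,b]),None,fx=4,fy=4))
```

```text
(no output)
```

View pics/cmp.png

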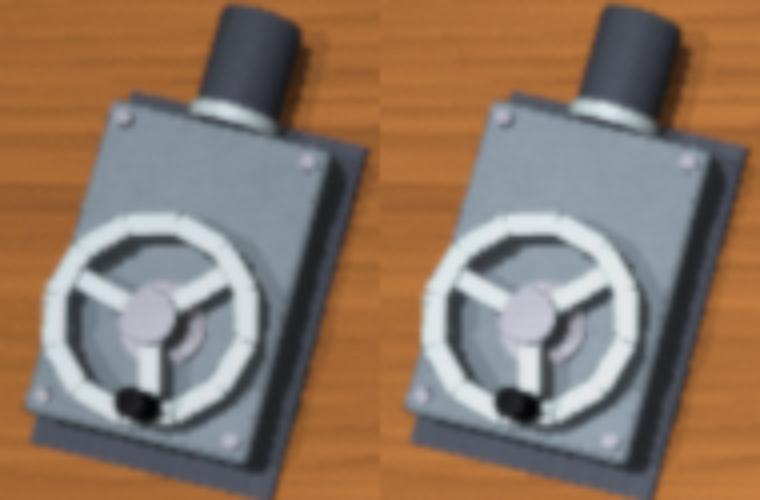

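The handwheel looks the same before and after, with its knob at (137,405) in both crops. Handing in.

```bash
python3 -c "
from workcell import hand_in
print(hand_in())"
```

```text
the job is handed in; nothing more can be done
None
```

I felt both stops of the crank drive, left the crank in mid-play with the gripper clear of it, and handed the job in at about 15.5 s.

- **Stops:** I swung the crank clockwise with the knob loosely between the fingers until it met the first dog, with up to 5.4 N along the swing. Counter-clockwise, the second dog took up to 7.0 N. Both are below the roughly 11 N that drags the disc.
- **Play:** The two contacts give about 1.043 rad of free play, against 1.04 stated.
- **Mid-play:** I set the middle halfway between the two contacts by closing the fingers briefly on the knob, then opened them and lifted straight up. I estimate it is within about 0.005 rad of the middle.
- **Last checks:** In the final wrist picture the tail sits evenly between the dogs (82 and 83 px). The force reading was down to noise. The handwheel looks the same in the first and last top pictures.
- **Not checked directly:** I did not measure the disc's angle again afterwards. That it stayed put rests on the low forces and on the mid-play angle from the contacts (0.044 rad) agreeing with the first pictures (0.040 to 0.044 rad).

No check failed or disagreed.

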